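Seal the washing-powder tub

TASK

Seal the washing-powder tub: press the lid down onto its seal until it is fully home, then fold the four hinged clips down and snap each one over the rim so that it stays shut. Do the clips corner to opposite corner, so that the seal is drawn down evenly: the second clip is the one diagonally across from the first. Push gently by feel, never harder than about 2.5 kg (25 N) on any part of the tub or the plastic cracks, leave the other things where they are, and let go at the end.

Things in the scene. Friction and masses are not known exactly. Their poses are not given: they have to be found in the camera images.
- tub: white rectangular plastic tub full of washing powder, so heavy that it does not shift; 150 (x) x 230 (y) mm, with a turned-down rim lip all round that sticks out 10 mm (its underside is 104 mm up). Origin: centre of the underside, on the bench; z up. Its long sides, at -x (towards the robot, turned up to 0.3 rad) and +x, carry two clips each. A grey lid sits on it.
- lid (a joint): how far the lid (158 x 250 mm, 0.3 kg) stands proud, in m: starts at 5 to 8 mm, held by its seal; 0 is home, against a hard stop. Moves only straight up and down: about 9 N of drag downward (its panel dishes 0.2 mm per newton), stays where left, about 15 N of upward drag lifts it again. While it is proud the hooks of the clips strike the face of the rim lip and cannot pass under it.
- lid_top (a point): middle of the flat raised panel (110 x 180 mm) on top of the lid, the place to press: 133 mm above the bench when the lid is home, more while it is proud. The middle strip, 75 mm wide in the tub's x, is flat.
- clip_1 (a joint): angle of the near left clip (-x, +y corner), rad: 0 shut, hanging down; pi/2 straight out; starts 1.4 to 2.2. Swings freely, stays where left, until its hook meets the rim at 0.2; then, lid home, it takes a rising inward push of 5 to 12 N near its free edge (varies by clip) to 0.09, past which it snaps to 0 (hard stop) and holds. Dragging it up makes it bind; pushing slightly down helps.
- clip_2 (a joint): angle of the near right clip (-x, -y corner), rad: 0 shut, hanging down; pi/2 straight out; starts 1.4 to 2.2. Swings freely, stays where left, until its hook meets the rim at 0.2; then, lid home, it takes a rising inward push of 5 to 12 N near its free edge (varies by clip) to 0.09, past which it snaps to 0 (hard stop) and holds. Dragging it up makes it bind; pushing slightly down helps.
- clip_3 (a joint): angle of the far right clip (+x, -y corner), rad: 0 shut, hanging down; pi/2 straight out; starts 1.4 to 2.2. Swings freely, stays where left, until its hook meets the rim at 0.2; then, lid home, it takes a rising inward push of 5 to 12 N near its free edge (varies by clip) to 0.09, past which it snaps to 0 (hard stop) and holds. Dragging it up makes it bind; pushing slightly down helps.
- clip_4 (a joint): angle of the far left clip (+x, +y corner), rad: 0 shut, hanging down; pi/2 straight out; starts 1.4 to 2.2. Swings freely, stays where left, until its hook meets the rim at 0.2; then, lid home, it takes a rising inward push of 5 to 12 N near its free edge (varies by clip) to 0.09, past which it snaps to 0 (hard stop) and holds. Dragging it up makes it bind; pushing slightly down helps.
- clip_1_hinge (a point): middle of the hinge line of the near left clip, at (-83.5, +65) mm in the tub's x, y and 126 mm above the bench when the lid is home (it rides with the lid). The hinge line runs along the tub's y; axes as the tub's.
- clip_2_hinge (a point): middle of the hinge line of the near right clip, at (-83.5, -65) mm in the tub's x, y and 126 mm above the bench when the lid is home (it rides with the lid). The hinge line runs along the tub's y; axes as the tub's.
- clip_3_hinge (a point): middle of the hinge line of the far right clip, at (+83.5, -65) mm in the tub's x, y and 126 mm above the bench when the lid is home (it rides with the lid). The hinge line runs along the tub's y; axes as the tub's.
- clip_4_hinge (a point): middle of the hinge line of the far left clip, at (+83.5, +65) mm in the tub's x, y and 126 mm above the bench when the lid is home (it rides with the lid). The hinge line runs along the tub's y; axes as the tub's.
- clip_1_tip (a point): middle of the free edge of the near left clip, on its outer face. The clip is a stiff plate 46 mm wide that reaches 36 mm from the hinge; its outer face (uppermost when it sticks out) lies 5 mm outside the hinge line. The hook is on its inner face, 25 mm from the hinge.
- clip_2_tip (a point): middle of the free edge of the near right clip, on its outer face. The clip is a stiff plate 46 mm wide that reaches 36 mm from the hinge; its outer face (uppermost when it sticks out) lies 5 mm outside the hinge line. The hook is on its inner face, 25 mm from the hinge.
- clip_3_tip (a point): middle of the free edge of the far right clip, on its outer face. The clip is a stiff plate 46 mm wide that reaches 36 mm from the hinge; its outer face (uppermost when it sticks out) lies 5 mm outside the hinge line. The hook is on its inner face, 25 mm from the hinge.
- clip_4_tip (a point): middle of the free edge of the far left clip, on its outer face. The clip is a stiff plate 46 mm wide that reaches 36 mm from the hinge; its outer face (uppermost when it sticks out) lies 5 mm outside the hinge line. The hook is on its inner face, 25 mm from the hinge.
- scoop: white plastic powder scoop, 62 x 44 x 34 mm with an 85 mm handle, lying at the tub's right-hand end; leave alone. Origin under the bowl.
- cap: small blue dosing cup, 64 mm across, 45 mm tall, at the tub's left-hand end; leave alone. Origin under its centre.
- peg_a: wooden clothes peg 74 mm long lying in front of the tub; leave alone.
- peg_b: wooden clothes peg 74 mm long lying behind the tub; leave alone.
- brush: wooden scrubbing brush 135 x 50 x 40 mm to the right; leave alone.
- jar: glass jar with a metal cap, 92 mm across, 115 mm tall, to the left; leave alone.
- spray: spray bottle, 72 mm across, 226 mm tall, to the left; leave alone.

How it is judged:
By the outcome, as a careful person would: the job done as asked, in the order asked, and still so for the second after the job is handed in, with the robot touching nothing.
It also fails if it takes over 66 s, if anything falls off the work surface, if the arm or the gripper's body presses on something with over 40 N, if the wrist force passes 120 N, or if a joint passes its speed limit or range.

ROBOT

A 7-joint arm with a two-finger parallel gripper is mounted at the origin on the work surface. World frame = base frame: x ahead of the robot, y to its left, z up, the work surface at z = 0. Lengths are in m, angles in rad, forces in N, time in s.
With the tool pointing down it reaches from about 0.35 to 0.775 m from the base axis. Payload 3.1 kg.
Tool frame: the origin (TCP) lies at the very end of the fingers, on their centre line; the grasp point (between the pads) lies manip.grip_point_offset behind it (manip.grip_point_offset is the distance from the TCP to the grasp point, in m); z points along the fingers, y is the line along which they close (so a half turn about z gives the same grasp; the last joint's range is limited). The gripper opens to 85 mm and grips with 20 to 120 N. Pads are 22 mm wide; open, the fingers measure 114 mm over their backs; the gripper's body (76 mm by 85 mm) begins 54 mm behind the grasp point. The pads swing forward as they close: fully open they stand 13 mm farther back than shut.
Start: joints at [1.231, 0.311, 0.014, 1.512, -0.004, 1.319, -0.027], TCP at [0.161, -0.526, 0.201] pointing down, gripper open.
Joint ranges: [-2.7, 2.7], [-0.3, 1.91], [-1.27, 1.3], [0.12, 2.57], [-1.44, 4.58], [0.2, 2.03], [-3.05, 3.05]. Speed limits (rad/s): [2.79, 2.79, 3.14, 3.14, 3.14, 3.14, 3.14].

INTERFACE

Orientations are given as a 3x3 rotation matrix whose columns are the frame's x, y, z axes.
In Python, from rig import manip gives the robot as it stands.
- The arm moves only by the tool arm_command, never from a script. Its argument "rows" is text: rows parted by semicolons, each of 7 numbers parted by spaces: the opening, from -1 (shut) to 1 (fully open), then the shift along the tool's x, y, z in normalised numbers (1 is 500 mm), then the turn, a rotation vector about the tool's x, y, z in a scale on which 1.0 is 120 degrees. In form: hand tx ty tz wx wy wz; .... A call has exactly 10 rows; each row is the pose to reach, as a shift and turn from the pose commanded when the call began, along the tool's axes at that moment; what a row does not reach only later rows make up. A row lasts 1/10 s, in which the tool goes at most 50 mm and 8.59 degrees, less where a joint would pass 70% of its speed; a pose out of reach is approached as far as the arm can. A call with a gripper value outside its range is refused whole. The fingers move at their own pace and stop on an object; "squeeze" is the grip in N (left out, the last holds). Time passes only in rows, so rows that repeat a pose let the fingers close, or fill a call up. It gives the time, the measured TCP pose, the force, the opening and the grip force at its end, in the units of the state.
- manip.observe(): the state, without advancing time (a new reading comes with each control period).
- manip.snapshot(name): name is "scene" or "top" or "wrist"; returns a dict with "pixels" (480x640x3 uint8, red, green, blue), "K" (3x3 intrinsics, pixels), "cam_to_world" (4x4, takes a point from camera to world coordinates); the wrist camera has in their place "mount" (4x4, takes a point from camera to tool coordinates, whose origin is the TCP and whose axes are the flange's). Camera axes: x right, y down, z forward; pixel columns grow to the right and rows downward; lengths in m; the calibration is good to about 2 mm. A picture is of the moment at which its call begins: read the wrist's pose just before it. There is no depth.
- manip.job_done(): hands the job in; it is judged then, once.
The state is a dict: "clock": time; "joints": joint angles; "dq": joint speeds; "joint_torque": joint torques, N m; "ee_pos": TCP position; "tool_rot": TCP orientation; "force": force on the tool from outside, world axes, zero at the start; "ft_torque": the same for the moment, N m; "finger_gap": finger opening in m; "finger_force": force on a finger pad.
Only numpy, scipy, OpenCV 4.12 (cv2) and the standard library are available. Lean on these libraries where they do the work, as an engineer would, in place of code of your own. Each camera call takes 0.05 s, during which the arm holds its last target. There are 200 camera calls.

## Working session

There is one attempt and no reset: what is moved stays moved. The work goes in short steps, Python scripts to look and compute and a tool call to move; the robot and the scene stay as the last step left them, time stands still between calls to the robot, and variables do not carry over. Pictures are saved under pics/ and viewed, at most 10 in all, crops included, and the job is handed in when it is done.

Besides the shell and the picture viewer there is one more tool, called after "Request:" by a JSON object that holds its "api" and its "payload". arm_command: Moves the arm, as the interface text tells. Its arguments: {"type":"object","properties":{"rows":{"type":"string"},"squeeze":{"type":"number"}},"required":["rows"]}

```bash
ls; mkdir -p pics; python3 - <<'E'
from rig import manip
import cv2,numpy as np
s=manip.observe();print(s, manip.grip_point_offset)
for n in("scene","top"):
    d=manip.snapshot(n);cv2.imwrite(f"pics/{n}0.png",d["pixels"][:,:,::-1]);np.savez(f"{n}0.npz",**d);print(n,d["K"],d["cam_to_world"])
E
```

```text
pics
{'clock': 0.0, 'joints': array([ 1.23130452,  0.31171183,  0.01401192,  1.51304876, -0.00442802,
        1.31919516, -0.02714817]), 'dq': array([ 0.00157161, -0.00058363,  0.00016909,  0.0007744 , -0.00082851,
        0.00068995, -0.00029311]), 'joint_torque': array([ 5.07656514e-04, -3.79918885e+01,  1.46193635e-01, -2.30591691e+01,
        1.20863525e-02,  1.37843331e-02, -3.50457348e-06]), 'ee_pos': array([ 0.16115083, -0.52503   ,  0.19983214]), 'tool_rot': array([[ 9.55956568e-01,  2.93507188e-01, -7.55296107e-04],
       [ 2.93508151e-01, -9.55954025e-01,  2.20637425e-03],
       [-7.44416511e-05, -2.33088352e-03, -9.99997281e-01]]), 'force': array([ 0.7334034 , -0.55061792, -0.13699197]), 'ft_torque': array([ 0.00286624,  0.00862802, -0.00917133]), 'finger_force': 0.0, 'finger_gap': 0.08532764717070594} 0.0187
scene [[459.14684413   0.         322.36572837]
 [  0.         459.14684413 237.44631411]
 [  0.           0.           1.        ]] [[-0.34755606  0.56637457 -0.74727815  1.43641545]
 [ 0.93755642  0.22171172 -0.2680147   0.30651318]
 [ 0.01388361 -0.79376556 -0.60806536  0.81349998]
 [ 0.          0.          0.          1.        ]]
top [[589.7919208    0.         319.65850883]
 [  0.         589.7919208  235.94008508]
 [  0.           0.           1.        ]] [[ 0.01875953 -0.99630627  0.08379678  0.47044223]
 [-0.99966729 -0.02017454 -0.01607142 -0.01604062]
 [ 0.01770262 -0.08346741 -0.99635326  1.40342259]
 [ 0.          0.          0.          1.        ]]
```

View pics/scene0.png

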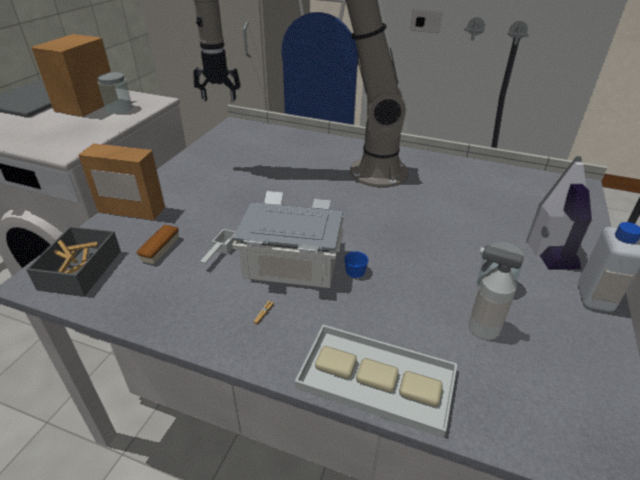

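View pics/top0.png

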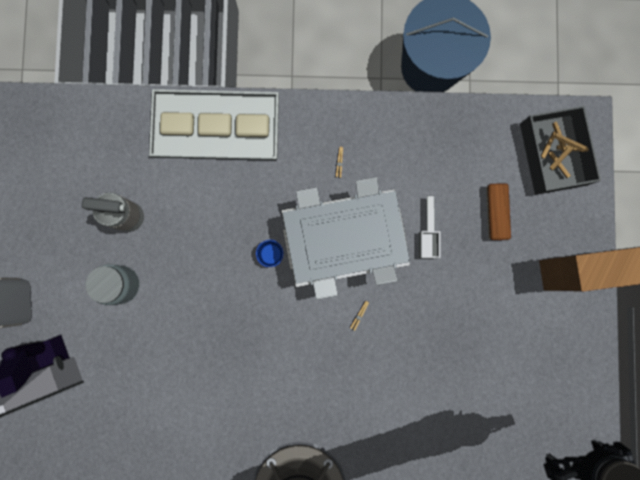

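The scene view shows the tub at about (290,245), with the scoop at (222,242), the cup at (356,264) and peg_b at (263,311). In the top view the lid is centred at about (346,238). Its clips are at (325,288), (384,274), (368,186) and (308,197), with the cup at (269,253) and the scoop at (430,240).

```bash
python3 - <<'E'
import cv2,numpy as np
d=np.load("top0.npz");im=d["pixels"]
c=im[165:310,260:445];cv2.imwrite("pics/crop0.png",cv2.resize(c,None,fx=4,fy=4,interpolation=cv2.INTER_CUBIC)[:,:,::-1])
hsv=cv2.cvtColor(im,cv2.COLOR_RGB2HSV)
for p in[(345,238),(290,230),(325,288),(384,274),(368,186),(308,197),(345,270),(250,300),(296,270),(405,240)]:print(p,im[p[1],p[0]],hsv[p[1],p[0]])
E
```

```text
(345, 238) [153 162 167] [101  21 167]
(290, 230) [146 154 159] [102  21 159]
(325, 288) [193 198 200] [ 99   9 200]
(384, 274) [152 158 160] [ 98  13 160]
(368, 186) [156 163 164] [ 94  12 164]
(308, 197) [165 172 174] [ 97  13 174]
(345, 270) [153 162 166] [ 99  20 166]
(250, 300) [109 112 117] [109  17 117]
(296, 270) [148 157 161] [ 99  21 161]
(405, 240) [144 150 153] [100  15 153]
```

View pics/crop0.png

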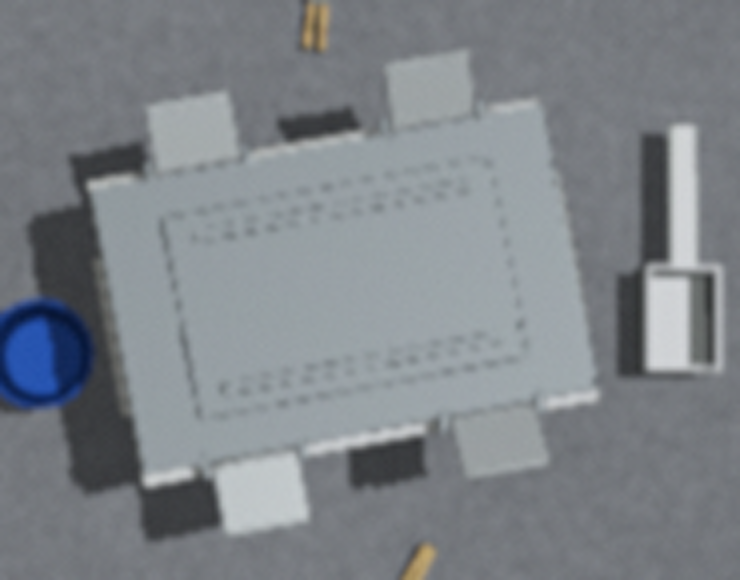

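```bash
cat > h.py <<'E'
import numpy as np,cv2
def ray(uv,K,T,z):
    d=T[:3,:3]@np.linalg.inv(K)@np.array([uv[0],uv[1],1.]); o=T[:3,3]
    return o+d*(z-o[2])/d[2]
def proj(p,K,T):
    q=np.linalg.inv(T)@np.append(p,1); q=K@q[:3]; return q[:2]/q[2]
E
python3 - <<'E'
import cv2,numpy as np
from h import *
d=np.load("top0.npz");im=d["pixels"];K,T=d["K"],d["cam_to_world"]
g=cv2.resize(im[165:310,260:445],None,fx=4,fy=4,interpolation=cv2.INTER_CUBIC)
m=(cv2.GaussianBlur(g,(5,5),0).max(2)>135).astype(np.uint8)
n,l,st,_=cv2.connectedComponentsWithStats(m);m=(l==l[290,350]).astype(np.uint8)
o=cv2.morphologyEx(m,cv2.MORPH_OPEN,cv2.getStructuringElement(cv2.MORPH_ELLIPSE,(191,191)))
m2=cv2.morphologyEx(m,cv2.MORPH_OPEN,np.ones((9,9),np.uint8))
cs,_=cv2.findContours(o,0,1);c=max(cs,key=cv2.contourArea);r=cv2.minAreaRect(c)
full=lambda q:((np.array(q)+.5)/4-.5+[260,165])
P=[ray(full(q),K,T,.128) for q in cv2.boxPoints(r)]
print(r);print(np.round(P,4));print(np.mean(P,0),[np.linalg.norm(P[i]-P[i-1]) for i in range(4)])
e=[(P[i]-P[i-1])for i in range(4)];print([np.arctan2(-v[0],v[1]) for v in e])
# panel by dark dashes: z .133-.139
panel=[(163,217),(490,160),(523,355),(201,415)]
Q=np.array([ray(full(q),K,T,.138) for q in panel]);print(np.round(Q,4),Q.mean(0),[np.linalg.norm(Q[i]-Q[i-1]) for i in range(4)])
# clip tips: outer corners approx
for nme,a in dict(c1=[(226,535),(310,521)],c2=[(468,479),(549,464)],c3=[(386,63),(468,50)],c4=[(147,104),(229,91)]).items():
    print(nme,[np.round(ray(full(q),K,T,.14),4) for q in a])
cap=ray(full((38,353)),K,T,.045);sc=[ray(full(q),K,T,.03) for q in[(645,265),(620,375),(683,125)]];print(cap,sc)
E
```

```text
((377.8249816894531, 283.85150146484375), (312.4367980957031, 400.9566955566406), 78.47276306152344)
[[ 0.6392  0.0135  0.128 ]
 [ 0.688  -0.2005  0.128 ]
 [ 0.521  -0.2357  0.128 ]
 [ 0.4738 -0.0237  0.128 ]]
[ 0.58049428 -0.11160338  0.128     ] [np.float64(0.16959950495955375), np.float64(0.21949911823822196), np.float64(0.17060338842197617), np.float64(0.2172188439141483)]
[np.float64(-1.3492728650941277), np.float64(-2.917666980685098), np.float64(1.778954292843253), np.float64(0.21939950550992007)]
[[ 0.613   0.0058  0.138 ]
 [ 0.6477 -0.1705  0.138 ]
 [ 0.5423 -0.1894  0.138 ]
 [ 0.5067 -0.0168  0.138 ]] [ 0.57741668 -0.09271887  0.138     ] [np.float64(0.10864059230952487), np.float64(0.17976809369795), np.float64(0.10707418343217578), np.float64(0.17621332913345913)]
c1 [array([ 0.4431, -0.0314,  0.14  ]), array([ 0.4513, -0.076 ,  0.14  ])]
c2 [array([ 0.4752, -0.1602,  0.14  ]), array([ 0.484 , -0.2036,  0.14  ])]
c3 [array([ 0.6993, -0.1133,  0.14  ]), array([ 0.7074, -0.1577,  0.14  ])]
c4 [array([0.674 , 0.0158, 0.14  ]), array([ 0.6821, -0.0284,  0.14  ])]
[0.54321003 0.07766695 0.045     ] [array([ 0.60268227, -0.27541528,  0.03      ]), array([ 0.53785291, -0.26105216,  0.03      ]), array([ 0.68604562, -0.29752402,  0.03      ])]
```

Careful with the scale: shifts go in shares of 500 mm and turns go in shares of 120 degrees. That gives: 420 mm / 500 = 0.84, 380 mm / 500 = 0.76, 5.6 degrees / 120 = 0.0467.

Request:
{"api": "arm_command", "payload": {"rows": "-1 0.08 -0.044 -0.04 0 0 0; -1 0.168 -0.094 -0.08 0 0 0.0083; -1 0.252 -0.14 -0.12 0 0 0.0167; -1 0.336 -0.186 -0.16 0 0 0.025; -1 0.42 -0.232 -0.2 0 0 0.0333; -1 0.504 -0.28 -0.24 0 0 0.0467; -1 0.588 -0.326 -0.24 0 0 0.0467; -1 0.672 -0.372 -0.24 0 0 0.0467; -1 0.76 -0.42 -0.24 0 0 0.0467; -1 0.84 -0.464 -0.24 0 0 0.0467", "squeeze": 30}}

```text
clock: 1.1
ee_pos: [0.4935, -0.1815, 0.3207]
tool_rot: [[0.98, 0.198, -0.0], [0.198, -0.98, -0.0], [-0.0, 0.0, -1.0]]
force: [0.9, -0.7, -0.5]
finger_gap: 0.0004
finger_force: 0.0
```

```bash
python3 - <<'E'
from rig import manip
import cv2,numpy as np
s=manip.observe();d=manip.snapshot("wrist")
T=np.eye(4);T[:3,:3]=s["tool_rot"];T[:3,3]=s["ee_pos"]
print(np.round(d["mount"],4),d["K"])
np.savez("wrist1.npz",cam_to_world=T@d["mount"],**d);cv2.imwrite("pics/wrist1.png",d["pixels"][:,:,::-1])
E
```

```text
[[ 0.000e+00 -9.555e-01 -2.949e-01  7.620e-02]
 [ 1.000e+00 -2.000e-04  6.000e-04  8.000e-04]
 [-6.000e-04 -2.949e-01  9.555e-01 -1.730e-01]
 [ 0.000e+00  0.000e+00  0.000e+00  1.000e+00]] [[402.62758409   0.         321.93217604]
 [  0.         402.62758409 237.78849718]
 [  0.           0.           1.        ]]
```

View pics/wrist1.png

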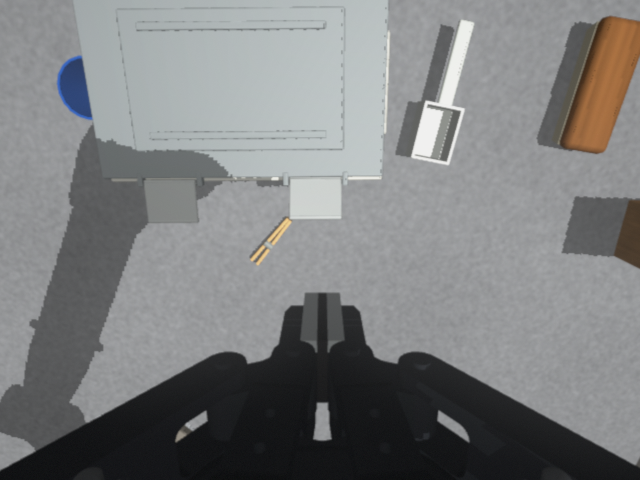

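The wrist view shows the panel corners at (117,9), (344,7), (344,149) and (135,150). The lid's near edge runs along row 178. The tip edges are at (147,223)-(198,222) for clip_1 and (291,218)-(341,219) for clip_2.

```bash
cat >> h.py <<'E'
def tri(views):
    A=np.zeros((3,3));b=np.zeros(3)
    for uv,K,T in views:
        d=T[:3,:3]@np.linalg.inv(K)@np.array([uv[0],uv[1],1.]);d/=np.linalg.norm(d);M=np.eye(3)-np.outer(d,d);A+=M;b+=M@T[:3,3]
    return np.linalg.solve(A,b)
E
python3 - <<'E'
from h import *
t=np.load("top0.npz");w=np.load("wrist1.npz");full=lambda q:((np.array(q)+.5)/4-.5+[260,165])
kt=(t["K"],t["cam_to_world"]);kw=(w["K"],w["cam_to_world"])
P=np.array([tri([(full(a),*kt),(b,*kw)]) for a,b in zip([(163,217),(490,160),(523,355),(201,415)],[(117,9),(344,7),(344,149),(135,150)])])
print(np.round(P,4))
for n,a,b in[("c1L",(226,535),(147,223)),("c1R",(310,521),(198,222)),("c2L",(468,479),(291,218)),("c2R",(549,464),(341,219))]:print(n,np.round(tri([(full(a),*kt),(b,*kw)]),4))
for z in(.136,.139,.142):
    Q=np.array([ray(b,*kw,z) for b in[(117,9),(344,7),(344,149),(135,150)]]);e1=Q[1]-Q[0];e2=Q[2]-Q[3]
    print(z,np.round(Q.mean(0),4),np.round([np.linalg.norm(Q[i]-Q[i-1]) for i in range(4)],4),np.arctan2(e1[0],-e1[1]),np.arctan2(e2[0],-e2[1]))
for z in(.126,.13):
    a,b=ray((103,178.5),*kw,z),ray((382,178.5),*kw,z);print(z,a,b,np.linalg.norm(a-b),np.arctan2(b[0]-a[0],a[1]-b[1]))
E
```

```text
[[ 0.6131  0.0058  0.1383]
 [ 0.6452 -0.1684  0.1577]
 [ 0.5427 -0.1922  0.1234]
 [ 0.5069 -0.0166  0.1418]]
c1L [ 0.4434 -0.0311  0.1407]
c1R [ 0.4519 -0.0756  0.1365]
c2L [ 0.4755 -0.1588  0.1468]
c2R [ 0.484  -0.2021  0.148 ]
0.136 [ 0.5783 -0.092   0.136 ] [0.1093 0.1795 0.1099 0.182 ] 0.20770874829031452 0.20432777678599037
0.139 [ 0.5782 -0.0926  0.139 ] [0.1084 0.178  0.109  0.1805] 0.20770874829031433 0.20432777678598987
0.142 [ 0.5782 -0.0932  0.142 ] [0.1075 0.1764 0.1081 0.1789] 0.20770874829031472 0.20432777678598998
0.126 [0.47294065 0.01730494 0.126     ] [ 0.52349347 -0.23261359  0.126     ] 0.25498011988804814 0.19958419600839802
0.13 [0.47397838 0.01529742 0.13      ] [ 0.52398122 -0.23190214  0.13      ] 0.2522060828671412 0.19958419600839797
```

In the tool's units: 180 mm / 500 = 0.36, 175 mm / 500 = 0.35.

Request:
{"api": "arm_command", "payload": {"rows": "-1 0.08 -0.056 0.02 0 0 0; -1 0.16 -0.112 0.05 0 0 0; -1 0.198 -0.142 0.1 0 0 0; -1 0.198 -0.142 0.18 0 0 0; -1 0.198 -0.142 0.26 0 0 0; -1 0.198 -0.142 0.32 0 0 0; -1 0.198 -0.142 0.344 0 0 0; -1 0.198 -0.142 0.35 0 0 0; -1 0.198 -0.142 0.356 0 0 0; -1 0.198 -0.142 0.36 0 0 0"}}

```text
clock: 2.15
ee_pos: [0.5769, -0.0939, 0.1426]
tool_rot: [[0.98, 0.199, 0.004], [0.199, -0.98, -0.0], [0.003, 0.001, -1.0]]
force: [-0.7, -0.4, 0.3]
finger_gap: 0.0001
finger_force: 0.0
```

In the tool's units: 8 mm / 500 = 0.016, 7 mm / 500 = 0.014.

Request:
{"api": "arm_command", "payload": {"rows": "-1 0 0 0.002 0 0 0; -1 0 0 0.004 0 0 0; -1 0 0 0.006 0 0 0; -1 0 0 0.008 0 0 0; -1 0 0 0.01 0 0 0; -1 0 0 0.012 0 0 0; -1 0 0 0.014 0 0 0; -1 0 0 0.016 0 0 0; -1 0 0 0.016 0 0 0; -1 0 0 0.016 0 0 0"}}

```text
clock: 3.15
ee_pos: [0.5755, -0.0938, 0.1328]
tool_rot: [[0.98, 0.199, -0.0], [0.199, -0.98, -0.0], [-0.0, -0.0, -1.0]]
force: [0.8, -0.3, -0.7]
finger_gap: -0.0003
finger_force: 0.0
```

```bash
python3 - <<'E'
from rig import manip
import cv2,numpy as np
s=manip.observe();print(s["force"],s["ft_torque"],s["joint_torque"],s["clock"],s["ee_pos"])
d=manip.snapshot("scene");np.savez("scene2.npz",**d)
cv2.imwrite("pics/scene2.png",cv2.resize(d["pixels"][150:320,180:400],None,fx=3.5,fy=3.5,interpolation=cv2.INTER_CUBIC)[:,:,::-1])
E
```

```text
[ 0.84762222 -0.34835536 -0.67541376] [0.00237969 0.00370624 0.02644193] [ 3.17367121e-03 -4.17855513e+01 -3.53785984e+00 -2.19610244e+01
  1.19185747e-02  4.65142541e-03 -1.02197760e-04] 3.15 [ 0.57548951 -0.09378764  0.13284163]
```

View pics/scene2.png

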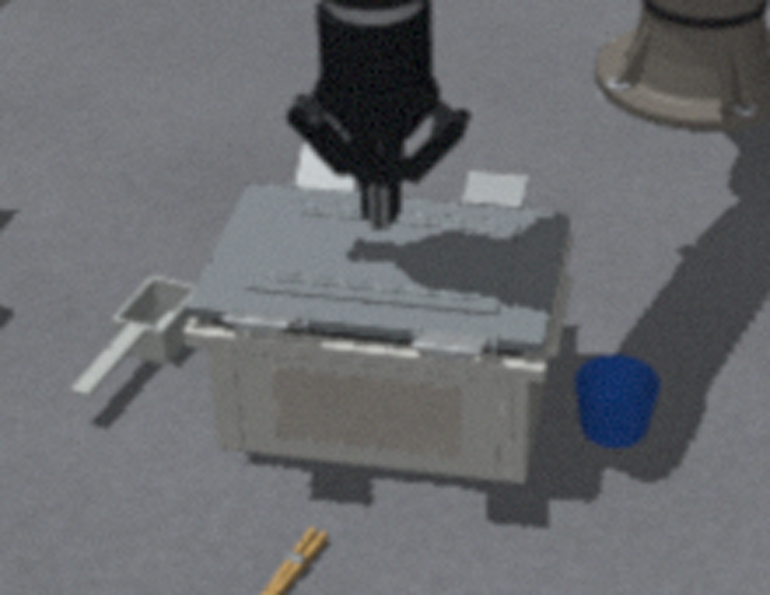

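The fingertip is at crop (380,222), clear of its shadow tip at (350,248), so it is still above the panel. I'll check this against the reported TCP.

```bash
python3 - <<'E'
from h import *
d=np.load("scene2.npz");k=(d["K"],d["cam_to_world"])
cr=lambda p:(np.array(p)/3.5+[180,150]-.35)
for z in(.118,.1328,.15):print(z,(proj([.5755,-.0938,z],*k)-[180,150]+.35)*3.5)
print("tip ray at z",[ray(cr((380,226)),*k,z).round(4) for z in(.1328,.14,.15,.16)])
E
```

```text
0.118 [382.07354047 274.02398752]
0.1328 [381.44960133 257.55563033]
0.15 [380.71225724 238.09404308]
tip ray at z [array([ 0.539 , -0.111 ,  0.1328]), array([ 0.5485, -0.1066,  0.14  ]), array([ 0.5617, -0.1004,  0.15  ]), array([ 0.5749, -0.0943,  0.16  ])]
```

In the tool's units: 15 mm / 500 = 0.03, 14 mm / 500 = 0.028.

Request:
{"api": "arm_command", "payload": {"rows": "-1 0 0 0.004 0 0 0; -1 0 0 0.008 0 0 0; -1 0 0 0.012 0 0 0; -1 0 0 0.016 0 0 0; -1 0 0 0.02 0 0 0; -1 0 0 0.024 0 0 0; -1 0 0 0.026 0 0 0; -1 0 0 0.028 0 0 0; -1 0 0 0.03 0 0 0; -1 0 0 0.03 0 0 0"}}

```text
clock: 4.2
ee_pos: [0.5754, -0.0938, 0.1177]
tool_rot: [[0.98, 0.199, -0.0], [0.199, -0.98, 0.0], [-0.0, -0.0, -1.0]]
force: [0.5, -1.0, 0.6]
finger_gap: 0.0
finger_force: 0.0
```

In the tool's units: 7 mm / 500 = 0.014, 6.5 mm / 500 = 0.013.

Request:
{"api": "arm_command", "payload": {"rows": "-1 0 0 0.002 0 0 0; -1 0 0 0.004 0 0 0; -1 0 0 0.006 0 0 0; -1 0 0 0.008 0 0 0; -1 0 0 0.01 0 0 0; -1 0 0 0.012 0 0 0; -1 0 0 0.013 0 0 0; -1 0 0 0.014 0 0 0; -1 0 0 0.014 0 0 0; -1 0 0 0.014 0 0 0"}}

```text
clock: 5.2
ee_pos: [0.5755, -0.0938, 0.1109]
tool_rot: [[0.98, 0.199, 0.0], [0.199, -0.98, -0.0], [0.0, 0.0, -1.0]]
force: [0.1, -0.3, 1.2]
finger_gap: 0.0
finger_force: 0.0
```

In the tool's units: 5 mm / 500 = 0.01, 4.5 mm / 500 = 0.009.

Request:
{"api": "arm_command", "payload": {"rows": "-1 0 0 0.001 0 0 0; -1 0 0 0.002 0 0 0; -1 0 0 0.003 0 0 0; -1 0 0 0.004 0 0 0; -1 0 0 0.005 0 0 0; -1 0 0 0.006 0 0 0; -1 0 0 0.007 0 0 0; -1 0 0 0.008 0 0 0; -1 0 0 0.009 0 0 0; -1 0 0 0.01 0 0 0"}}

```text
clock: 6.2
ee_pos: [0.5756, -0.0938, 0.1073]
tool_rot: [[0.98, 0.199, 0.001], [0.199, -0.98, -0.0], [0.0, 0.001, -1.0]]
force: [-3.6, 0.2, 9.1]
finger_gap: -0.0
finger_force: 4.5
```

Request:
{"api": "arm_command", "payload": {"rows": "-1 0 0 0.001 0 0 0; -1 0 0 0.002 0 0 0; -1 0 0 0.003 0 0 0; -1 0 0 0.004 0 0 0; -1 0 0 0.005 0 0 0; -1 0 0 0.006 0 0 0; -1 0 0 0.007 0 0 0; -1 0 0 0.008 0 0 0; -1 0 0 0.008 0 0 0; -1 0 0 0.008 0 0 0"}}

```text
clock: 7.2
ee_pos: [0.5756, -0.0938, 0.1034]
tool_rot: [[0.98, 0.199, 0.001], [0.199, -0.98, -0.001], [0.001, 0.001, -1.0]]
force: [-3.2, 0.3, 8.7]
finger_gap: -0.0001
finger_force: 4.3
```

In the tool's units: 2.8 mm / 500 = 0.0056, 2.4 mm / 500 = 0.0048.

Request:
{"api": "arm_command", "payload": {"rows": "-1 0 0 0.0008 0 0 0; -1 0 0 0.0016 0 0 0; -1 0 0 0.0024 0 0 0; -1 0 0 0.0032 0 0 0; -1 0 0 0.004 0 0 0; -1 0 0 0.0048 0 0 0; -1 0 0 0.0056 0 0 0; -1 0 0 0.0056 0 0 0; -1 0 0 0.0056 0 0 0; -1 0 0 0.0056 0 0 0"}}

```text
clock: 8.2
ee_pos: [0.5756, -0.0938, 0.1008]
tool_rot: [[0.98, 0.199, 0.001], [0.199, -0.98, -0.001], [0.001, 0.001, -1.0]]
force: [-3.8, 0.0, 9.3]
finger_gap: -0.0002
finger_force: 4.7
```

In the tool's units: 2 mm / 500 = 0.004, 1.8 mm / 500 = 0.0036.

Request:
{"api": "arm_command", "payload": {"rows": "-1 0 0 0.0006 0 0 0; -1 0 0 0.0012 0 0 0; -1 0 0 0.0018 0 0 0; -1 0 0 0.0024 0 0 0; -1 0 0 0.003 0 0 0; -1 0 0 0.0036 0 0 0; -1 0 0 0.004 0 0 0; -1 0 0 0.004 0 0 0; -1 0 0 0.004 0 0 0; -1 0 0 0.004 0 0 0"}}

```text
clock: 9.2
ee_pos: [0.5756, -0.0938, 0.0999]
tool_rot: [[0.98, 0.199, 0.001], [0.199, -0.98, -0.001], [0.001, 0.001, -1.0]]
force: [-5.2, 0.6, 14.1]
finger_gap: -0.0
finger_force: 6.9
```

In the tool's units: -110 mm / 500 = -0.22, -75 mm / 500 = -0.15, 12 degrees / 120 = 0.1.

Request:
{"api": "arm_command", "payload": {"rows": "-1 0 0 0.0016 0 0 0; -1 0 0 0.0016 0 0 0; -1 0 0 -0.03 0 0 0; -1 0 0 -0.09 0 0 0; -1 -0.07 -0.044 -0.09 0 0.0333 0; -1 -0.15 -0.09 -0.09 0 0.0667 0; -1 -0.22 -0.132 -0.09 0 0.1 0; -1 -0.22 -0.132 -0.08 0 0.1 0; -1 -0.22 -0.132 -0.05 0 0.1 0; -1 -0.22 -0.132 -0.024 0 0.1 0"}}

```text
clock: 10.2
ee_pos: [0.4542, -0.0513, 0.1089]
tool_rot: [[0.958, 0.198, 0.205], [0.194, -0.98, 0.04], [0.209, 0.002, -0.978]]
force: [-0.6, 0.0, -0.1]
finger_gap: -0.0001
finger_force: 0.0
```

In the tool's units: 46.8 mm / 500 = 0.0936, 33.7 mm / 500 = 0.0674.

Request:
{"api": "arm_command", "payload": {"rows": "-1 -0.004 0 0.018 0 0 0; -1 -0.007 0 0.034 0 0 0; -1 -0.011 0 0.05 0 0 0; -1 -0.014 0 0.0674 0 0 0; -1 -0.01 0 0.076 0 0 0; -1 -0.006 0 0.084 0 0 0; -1 -0.002 0 0.09 0 0 0; -1 0.0026 0 0.0936 0 0 0; -1 0.0026 0 0.0936 0 0 0; -1 0.0026 0 0.0936 0 0 0"}}

```text
clock: 11.2
ee_pos: [0.4658, -0.0488, 0.0638]
tool_rot: [[0.958, 0.199, 0.204], [0.195, -0.98, 0.041], [0.209, 0.0, -0.978]]
force: [1.1, -0.1, 0.5]
finger_gap: 0.0001
finger_force: 0.0
```

In the tool's units: 4.7 mm / 500 = 0.0094, 4.3 mm / 500 = 0.0086.

Request:
{"api": "arm_command", "payload": {"rows": "-1 0.0014 0 0.001 0 0 0; -1 0.0028 0 0.0016 0 0 0; -1 0.004 0 0.002 0 0 0; -1 0.0052 0 0.0024 0 0 0; -1 0.0064 0 0.003 0 0 0; -1 0.0076 0 0.0034 0 0 0; -1 0.0086 0 0.0038 0 0 0; -1 0.0094 0 0.004 0 0 0; -1 0.0094 0 0.004 0 0 0; -1 0.0094 0 0.004 0 0 0"}}

```text
clock: 12.2
ee_pos: [0.4683, -0.0483, 0.0623]
tool_rot: [[0.96, 0.198, 0.2], [0.194, -0.98, 0.041], [0.204, -0.0, -0.979]]
force: [-7.6, -1.0, 8.2]
finger_gap: 0.0001
finger_force: 4.6
```

Request:
{"api": "arm_command", "payload": {"rows": "-1 0.001 0 0 0 0 0; -1 0.002 0 0 0 0 0; -1 0.003 0 0.0002 0 0 0; -1 0.004 0 0.0004 0 0 0; -1 0.005 0 0.0006 0 0 0; -1 0.0058 0 0.0008 0 0 0; -1 0.0064 0 0.001 0 0 0; -1 0.0064 0 0.001 0 0 0; -1 0.0064 0 0.001 0 0 0; -1 0.0064 0 0.001 0 0 0"}}

```text
clock: 13.2
ee_pos: [0.47, -0.0479, 0.0617]
tool_rot: [[0.96, 0.198, 0.197], [0.194, -0.98, 0.04], [0.201, -0.001, -0.98]]
force: [-8.0, -1.1, 7.4]
finger_gap: -0.0
finger_force: 4.7
```

In the tool's units: 3 mm / 500 = 0.006, 2.5 mm / 500 = 0.005.

Request:
{"api": "arm_command", "payload": {"rows": "-1 0.001 0 0 0 0 0; -1 0.002 0 0 0 0 0; -1 0.003 0 0 0 0 0; -1 0.004 0 0.0002 0 0 0; -1 0.005 0 0.0004 0 0 0; -1 0.006 0 0.0006 0 0 0; -1 0.006 0 0.0006 0 0 0; -1 0.006 0 0.0006 0 0 0; -1 0.006 0 0.0006 0 0 0; -1 0.006 0 0.0006 0 0 0"}}

```text
clock: 14.2
ee_pos: [0.4728, -0.0473, 0.0612]
tool_rot: [[0.96, 0.198, 0.197], [0.194, -0.98, 0.041], [0.201, -0.001, -0.98]]
force: [-5.1, -2.6, -0.4]
finger_gap: 0.0003
finger_force: 2.7
```

In the tool's units: 217 mm / 500 = 0.434, 160 mm / 500 = 0.32, -24 degrees / 120 = -0.2.

Request:
{"api": "arm_command", "payload": {"rows": "-1 -0.0234 0 -0.005 0 0 0; -1 -0.013 0 -0.084 0 0 0; -1 0.003 0 -0.158 0 0 0; -1 0.074 0.04 -0.158 0 0 0; -1 0.156 0.088 -0.14 0 -0.05 0; -1 0.238 0.136 -0.123 0 -0.1 0; -1 0.32 0.184 -0.105 0 -0.15 0; -1 0.403 0.232 -0.088 0 -0.2 0; -1 0.434 0.26 -0.081 0 -0.2 0; -1 0.434 0.26 -0.081 0 -0.2 0"}}

```text
clock: 15.2
ee_pos: [0.7045, -0.1335, 0.1458]
tool_rot: [[0.959, 0.199, -0.203], [0.195, -0.98, -0.041], [-0.207, -0.001, -0.978]]
force: [0.5, -0.4, -0.8]
finger_gap: 0.0
finger_force: 0.0
```

In the tool's units: 83.5 mm / 500 = 0.167, 31.5 mm / 500 = 0.063.

Request:
{"api": "arm_command", "payload": {"rows": "-1 0 0 0.032 0 0 0; -1 0.001 0 0.063 0 0 0; -1 0.005 0 0.082 0 0 0; -1 0.009 0 0.102 0 0 0; -1 0.014 0 0.122 0 0 0; -1 0.018 0 0.141 0 0 0; -1 0.014 0 0.15 0 0 0; -1 0.008 0 0.16 0 0 0; -1 0.0028 0 0.167 0 0 0; -1 0.0028 0 0.167 0 0 0"}}

```text
clock: 16.2
ee_pos: [0.6869, -0.1365, 0.0665]
tool_rot: [[0.959, 0.199, -0.201], [0.195, -0.98, -0.041], [-0.206, 0.0, -0.979]]
force: [1.6, 0.6, -0.9]
finger_gap: 0.0001
finger_force: 0.8
```

In the tool's units: -4.7 mm / 500 = -0.0094, 1.5 mm / 500 = 0.003.

Request:
{"api": "arm_command", "payload": {"rows": "-1 -0.0014 0 0.0008 0 0 0; -1 -0.0028 0 0.0014 0 0 0; -1 -0.004 0 0.0018 0 0 0; -1 -0.0052 0 0.0022 0 0 0; -1 -0.0064 0 0.0026 0 0 0; -1 -0.0076 0 0.003 0 0 0; -1 -0.0086 0 0.0034 0 0 0; -1 -0.0094 0 0.0036 0 0 0; -1 -0.0094 0 0.0036 0 0 0; -1 -0.0094 0 0.0036 0 0 0"}}

```text
clock: 17.2
ee_pos: [0.6866, -0.1366, 0.0663]
tool_rot: [[0.961, 0.2, -0.192], [0.196, -0.98, -0.04], [-0.196, 0.001, -0.981]]
force: [10.2, 0.7, 1.6]
finger_gap: 0.0001
finger_force: 4.9
```

In the tool's units: -2.6 mm / 500 = -0.0052, -1.6 mm / 500 = -0.0032.

Request:
{"api": "arm_command", "payload": {"rows": "-1 -0.0008 0 0.0006 0 0 0; -1 -0.0016 0 0.0012 0 0 0; -1 -0.0024 0 0.0018 0 0 0; -1 -0.0032 0 0.0024 0 0 0; -1 -0.004 0 0.003 0 0 0; -1 -0.0048 0 0.0034 0 0 0; -1 -0.0052 0 0.0036 0 0 0; -1 -0.0052 0 0.0036 0 0 0; -1 -0.0052 0 0.0036 0 0 0; -1 -0.0052 0 0.0036 0 0 0"}}

```text
clock: 18.2
ee_pos: [0.6863, -0.1367, 0.0661]
tool_rot: [[0.962, 0.2, -0.186], [0.196, -0.98, -0.04], [-0.19, 0.002, -0.982]]
force: [12.8, 0.7, 0.7]
finger_gap: 0.0001
finger_force: 6.7
```

In the tool's units: 7 mm / 500 = 0.014, 6 mm / 500 = 0.012.

Request:
{"api": "arm_command", "payload": {"rows": "-1 0.006 0 0.002 0 0 0; -1 0.012 0 0.006 0 0 0; -1 0.014 0 0.008 0 0 0; -1 0.014 0 0.008 0 0 0; -1 0.01 0 0.008 0 0 0; -1 0.006 0 0.008 0 0 0; -1 0.004 0 0.008 0 0 0; -1 0.002 0 0.008 0 0 0; -1 0.001 0 0.008 0 0 0; -1 0.001 0 0.008 0 0 0"}}

```text
clock: 19.2
ee_pos: [0.6862, -0.1365, 0.0604]
tool_rot: [[0.962, 0.2, -0.186], [0.196, -0.98, -0.04], [-0.19, 0.002, -0.982]]
force: [15.4, 1.6, -3.7]
finger_gap: -0.0
finger_force: 7.3
```

In the tool's units: 5 mm / 500 = 0.01, 4.2 mm / 500 = 0.0084.

Request:
{"api": "arm_command", "payload": {"rows": "-1 0.0004 0 0.0014 0 0 0; -1 0.0006 0 0.0028 0 0 0; -1 0.0008 0 0.0042 0 0 0; -1 0.0012 0 0.0056 0 0 0; -1 0.0014 0 0.007 0 0 0; -1 0.0016 0 0.0084 0 0 0; -1 0.002 0 0.01 0 0 0; -1 0.002 0 0.01 0 0 0; -1 0.002 0 0.01 0 0 0; -1 0.002 0 0.01 0 0 0"}}

```text
clock: 20.2
ee_pos: [0.6806, -0.1377, 0.0563]
tool_rot: [[0.96, 0.199, -0.198], [0.195, -0.98, -0.041], [-0.202, 0.001, -0.979]]
force: [6.1, 1.3, 4.7]
finger_gap: 0.0002
finger_force: 3.0
```

In the tool's units: -130 mm / 500 = -0.26, 11.7 mm / 500 = 0.0234.

Request:
{"api": "arm_command", "payload": {"rows": "-1 0.0234 0 -0.005 0 0 0; -1 0.022 0 -0.096 0 0 0; -1 0.006 0 -0.184 0 0 0; -1 0.006 -0.09 -0.184 0 0 0; -1 0.006 -0.18 -0.184 0 0 0; -1 0.006 -0.26 -0.184 0 0 0; -1 0.006 -0.26 -0.184 0 0 0; -1 0.012 -0.26 -0.156 0 0 0; -1 0.018 -0.26 -0.126 0 0 0; -1 0.018 -0.26 -0.126 0 0 0"}}

```text
clock: 21.2
ee_pos: [0.6712, -0.0097, 0.1102]
tool_rot: [[0.957, 0.196, -0.212], [0.191, -0.981, -0.044], [-0.217, 0.002, -0.976]]
force: [-1.2, -1.0, 0.1]
finger_gap: 0.0002
finger_force: 0.0
```

In the tool's units: 53.5 mm / 500 = 0.107, 3.5 mm / 500 = 0.007.

Request:
{"api": "arm_command", "payload": {"rows": "-1 0.004 -0.004 0.018 0 0 0; -1 0.008 -0.004 0.036 0 0 0; -1 0.012 -0.004 0.054 0 0 0; -1 0.017 -0.004 0.07 0 0 0; -1 0.018 -0.004 0.082 0 0 0; -1 0.015 -0.004 0.094 0 0 0; -1 0.011 -0.004 0.102 0 0 0; -1 0.007 -0.004 0.107 0 0 0; -1 0.007 -0.004 0.107 0 0 0; -1 0.007 -0.004 0.107 0 0 0"}}

```text
clock: 22.2
ee_pos: [0.6659, -0.0062, 0.0618]
tool_rot: [[0.959, 0.199, -0.203], [0.194, -0.98, -0.041], [-0.208, 0.0, -0.978]]
force: [-0.2, -0.5, 0.5]
finger_gap: 0.0001
finger_force: 0.0
```

In the tool's units: -6.8 mm / 500 = -0.0136, 6.6 mm / 500 = 0.0132.

Request:
{"api": "arm_command", "payload": {"rows": "-1 -0.002 0 0.002 0 0 0; -1 -0.004 0 0.004 0 0 0; -1 -0.006 0 0.006 0 0 0; -1 -0.008 0 0.008 0 0 0; -1 -0.0094 0 0.0094 0 0 0; -1 -0.0108 0 0.0108 0 0 0; -1 -0.0122 0 0.012 0 0 0; -1 -0.0136 0 0.0132 0 0 0; -1 -0.0136 0 0.0132 0 0 0; -1 -0.0136 0 0.0132 0 0 0"}}

```text
clock: 23.2
ee_pos: [0.6608, -0.0071, 0.0581]
tool_rot: [[0.96, 0.199, -0.197], [0.195, -0.98, -0.04], [-0.201, 0.0, -0.98]]
force: [7.3, 1.5, 5.6]
finger_gap: -0.0002
finger_force: 3.5
```

In the tool's units: -3 mm / 500 = -0.006, -1.5 mm / 500 = -0.003.

Request:
{"api": "arm_command", "payload": {"rows": "-1 -0.001 0 0.0008 0 0 0; -1 -0.002 0 0.0016 0 0 0; -1 -0.003 0 0.0024 0 0 0; -1 -0.004 0 0.0032 0 0 0; -1 -0.005 0 0.004 0 0 0; -1 -0.006 0 0.0048 0 0 0; -1 -0.006 0 0.0048 0 0 0; -1 -0.006 0 0.0048 0 0 0; -1 -0.006 0 0.0048 0 0 0; -1 -0.006 0 0.0048 0 0 0"}}

```text
clock: 24.2
ee_pos: [0.66, -0.0073, 0.0577]
tool_rot: [[0.961, 0.199, -0.191], [0.195, -0.98, -0.039], [-0.195, 0.001, -0.981]]
force: [8.6, 0.6, 7.3]
finger_gap: -0.0001
finger_force: 5.1
```

In the tool's units: -3.5 mm / 500 = -0.007, -3 mm / 500 = -0.006.

Request:
{"api": "arm_command", "payload": {"rows": "-1 -0.001 0 0.0004 0 0 0; -1 -0.002 0 0.0008 0 0 0; -1 -0.003 0 0.0012 0 0 0; -1 -0.004 0 0.0016 0 0 0; -1 -0.005 0 0.002 0 0 0; -1 -0.006 0 0.0024 0 0 0; -1 -0.007 0 0.0028 0 0 0; -1 -0.007 0 0.0028 0 0 0; -1 -0.007 0 0.0028 0 0 0; -1 -0.007 0 0.0028 0 0 0"}}

```text
clock: 25.2
ee_pos: [0.653, -0.0086, 0.0547]
tool_rot: [[0.96, 0.199, -0.199], [0.195, -0.98, -0.041], [-0.203, 0.0, -0.979]]
force: [6.1, 0.7, 2.5]
finger_gap: 0.0004
finger_force: 2.7
```

In the tool's units: -215.5 mm / 500 = -0.431, -200 mm / 500 = -0.4, 24 degrees / 120 = 0.2.

Request:
{"api": "arm_command", "payload": {"rows": "-1 0.0234 0 -0.005 0 0 0; -1 0.0046 0 -0.093 0 0 0; -1 -0.015 0 -0.185 0 0 0; -1 -0.087 0.046 -0.17 0 0 0; -1 -0.169 0.094 -0.152 0 0.05 0; -1 -0.251 0.142 -0.134 0 0.1 0; -1 -0.334 0.19 -0.117 0 0.15 0; -1 -0.4 0.236 -0.103 0 0.2 0; -1 -0.431 0.264 -0.096 0 0.2 0; -1 -0.431 0.264 -0.096 0 0.2 0"}}

```text
clock: 26.2
ee_pos: [0.4724, -0.183, 0.1428]
tool_rot: [[0.963, 0.187, 0.195], [0.183, -0.982, 0.039], [0.199, -0.002, -0.98]]
force: [1.1, -0.7, 0.5]
finger_gap: 0.0
finger_force: 0.0
```

In the tool's units: 82 mm / 500 = 0.164, 79 mm / 500 = 0.158.

Request:
{"api": "arm_command", "payload": {"rows": "-1 0.01 -0.006 0.028 0 0 0; -1 0.006 -0.006 0.058 0 0 0; -1 0.002 -0.006 0.078 0 0 0; -1 -0.002 -0.006 0.098 0 0 0; -1 -0.006 -0.006 0.118 0 0 0; -1 -0.01 -0.006 0.136 0 0 0; -1 -0.006 -0.006 0.148 0 0 0; -1 -0.002 -0.006 0.158 0 0 0; -1 0.002 -0.006 0.164 0 0 0; -1 0.002 -0.006 0.164 0 0 0"}}

```text
clock: 27.2
ee_pos: [0.4959, -0.1723, 0.0652]
tool_rot: [[0.959, 0.198, 0.2], [0.194, -0.98, 0.041], [0.204, -0.001, -0.979]]
force: [-5.3, -1.6, 1.1]
finger_gap: -0.0002
finger_force: 2.2
```

In the tool's units: 4.5 mm / 500 = 0.009, 2.1 mm / 500 = 0.0042.

Request:
{"api": "arm_command", "payload": {"rows": "-1 0 0 0.002 0 0 0; -1 0 0 0.004 0 0 0; -1 0 0 0.006 0 0 0; -1 0.0008 0 0.007 0 0 0; -1 0.0016 0 0.0076 0 0 0; -1 0.0024 0 0.008 0 0 0; -1 0.0032 0 0.0084 0 0 0; -1 0.0042 0 0.009 0 0 0; -1 0.0042 0 0.009 0 0 0; -1 0.0042 0 0.009 0 0 0"}}

```text
clock: 28.2
ee_pos: [0.5001, -0.1717, 0.0616]
tool_rot: [[0.959, 0.198, 0.203], [0.194, -0.98, 0.041], [0.207, 0.0, -0.978]]
force: [-2.8, -1.6, -0.2]
finger_gap: -0.0001
finger_force: 1.4
```

In the tool's units: 2.5 mm / 500 = 0.005, 2 mm / 500 = 0.004.

Request:
{"api": "arm_command", "payload": {"rows": "-1 0.001 0 0 0 0 0; -1 0.002 0 0.0004 0 0 0; -1 0.003 0 0.0006 0 0 0; -1 0.004 0 0.0008 0 0 0; -1 0.005 0 0.001 0 0 0; -1 0.005 0 0.001 0 0 0; -1 0.005 0 0.001 0 0 0; -1 0.005 0 0.001 0 0 0; -1 0.005 0 0.001 0 0 0; -1 0.005 0 0.001 0 0 0"}}

```text
clock: 29.2
ee_pos: [0.5003, -0.1717, 0.0613]
tool_rot: [[0.96, 0.198, 0.199], [0.194, -0.98, 0.041], [0.203, -0.001, -0.979]]
force: [-9.5, -2.6, 6.0]
finger_gap: -0.0001
finger_force: 4.5
```

In the tool's units: -290 mm / 500 = -0.58, -270 mm / 500 = -0.54, -12 degrees / 120 = -0.1.

Request:
{"api": "arm_command", "payload": {"rows": "-1 -0.024 0 -0.005 0 0 0; -1 -0.03 0 -0.01 0 0 0; -1 -0.02 0 -0.096 0 0 0; -1 -0.01 0 -0.18 0 -0.0333 0; -1 -0.01 0 -0.27 0 -0.0667 0; -1 -0.01 0 -0.36 0 -0.1 0; -1 -0.01 0 -0.45 0 -0.1 0; -1 -0.01 0 -0.54 0 -0.1 0; -1 -0.05 0 -0.58 0 -0.1 0; -1 -0.05 0 -0.58 0 -0.1 0"}}

```text
clock: 30.2
ee_pos: [0.4207, -0.1886, 0.3445]
tool_rot: [[0.98, 0.197, 0.008], [0.197, -0.98, -0.005], [0.007, 0.006, -1.0]]
force: [0.2, -1.2, 0.1]
finger_gap: -0.0
finger_force: 0.0
```

```bash
python3 - <<'E'
from rig import manip
import cv2,numpy as np
s=manip.observe();print(s["clock"],s["ee_pos"],s["force"])
a=manip.snapshot("scene")["pixels"][170:300,190:390];w=manip.snapshot("wrist")["pixels"]
a=cv2.resize(a,(600,390),interpolation=cv2.INTER_CUBIC)
cv2.imwrite("pics/end_s.png",a[:,:,::-1]);cv2.imwrite("pics/end_w.png",w[:,:,::-1])
E
```

```text
30.2 [ 0.42073701 -0.18862938  0.34453923] [ 0.20720636 -1.16213828  0.12944845]
```

View pics/end_s.png

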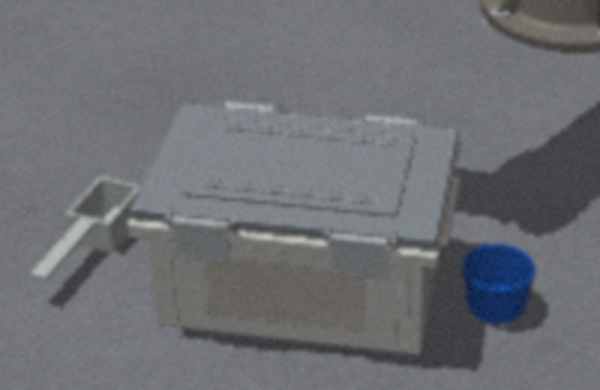

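View pics/end_w.png

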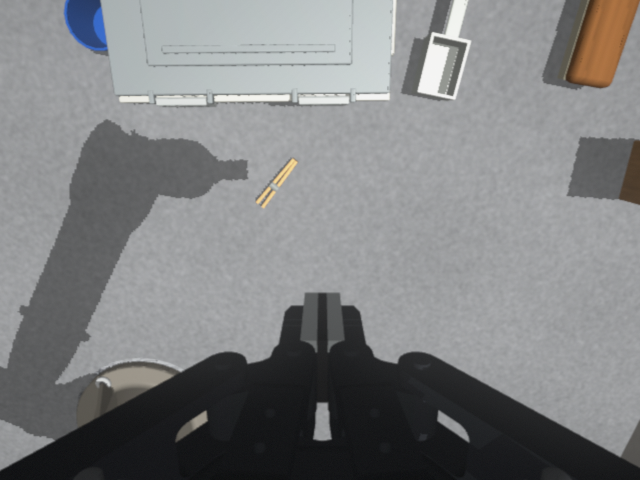

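The scene crop shows both far clips hanging flat against the tub, at (203,238) and (358,252). The wrist view shows both near clips folded down at (180,100) and (324,99), and the peg, scoop and cup are where they were. The arm is clear of everything.

```bash
python3 -c "
from rig import manip
print(manip.job_done())"
```

```text
the job is handed in; nothing more can be done
None
```

The tub is sealed and the job is handed in: the lid is fully home and all four clips are snapped shut in the order 1, 3, 4, 2, with no force reading at the end of a move above about 16 N, nothing else moved, and the arm clear at 30 s.

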